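# Change the strip spool and clear the scrap at a metal embosser's bench

## Robot

A 6-joint arm with a two-finger parallel gripper is mounted at the origin on the work surface. World frame = base frame: x ahead of the robot, y to its left, z up, the work surface at z = 0. Lengths are in mm, angles in rad, forces in N, time in s.
With the tool pointing down it reaches from about 325 to 875 mm from the base axis. Payload 4.4 kg.
Tool frame: the origin (TCP) lies on the centre line of the jaws, within the pads' length; the fingertips stand ahead of it and the grasp point (between the pads) lies 6 mm ahead of it (ctrl.tcp_to_tips is the z of the fingertips in the tool frame, in mm); z points along the fingers, y is the direction in which the jaws open and shut (so a half turn about z gives the same grasp; the last joint's range is limited). The gripper opens to 85 mm and grips with 20 to 120 N. Pads are 22 mm wide; open, the fingers measure 114 mm over their backs; the gripper's body (76 mm by 85 mm) begins 54 mm behind the grasp point. The pads swing forward as they close: fully open they stand 13 mm farther back than shut.
Start: joints at [1.062, 0.207, 1.542, -0, 1.393, -0.15], TCP at [201.383, 538.584, 256.282] pointing down, gripper open.
Joint ranges: [-2.73, 2.73], [-0.86, 2.22], [0.23, 2.46], [-1.11, 4.25], [0.08, 2.63], [-2.82, 2.82]. Speed limits (rad/s): [2.79, 2.79, 3.14, 3.14, 3.14, 3.14].

## Interface

Orientations are given as a 3x3 rotation matrix whose columns are the frame's x, y, z axes.
In Python, from plant import ctrl, sensors, optics gives the robot as it stands. Calls block until the motion is done:
- ctrl.move_ptp(position, orientation): joint-space move of the TCP to a pose.
- ctrl.move_l(position, rot=None, vel=150, threshold=None): straight line of the TCP; rot=None keeps the orientation; vel is the mean speed in mm/s. With threshold (N) it stops when the force on the tool has changed by that much, and returns True; else False.
- ctrl.set_joints(angles): joint-space move.
- ctrl.gripper_to(opening, force=None): finger opening in mm; force is the grip in N (None keeps the last); returns when the fingers have stopped.
- ctrl.hold(seconds).
- ctrl.solve_ik(position, orientation): joint angles nearest the present ones, or None.
- sensors.read_state(): the state.
- optics.grab_frame(name): name is "side" or "top"; returns (picture, depth): 480x640x3 uint8, red, green, blue; 480x640 float32, mm along the optical axis (not along the pixel's ray), 0 where there is no reading.
- optics.camera_params(name): a dict with "mtx" (3x3 intrinsics, pixels), "R" (3x3) and "t" (3): a world point X has camera coordinates R X + t. Camera axes: x right, y down, z forward; pixel columns grow to the right and rows downward; lengths in mm; the calibration is good to about 2 mm. A picture is of the moment at which its call begins. camera_params takes no time and is no camera call.
A pose or a line that the arm cannot do raises ctrl.MotionError and nothing moves.
- ctrl.finish_job(): hands the job in, once; it reports no verdict.
The state is a dict: "t": time; "q": joint angles; "qvel": joint speeds; "tau": joint torques, N m; "eef_pos": TCP position; "eef_rot": TCP orientation; "force": force on the tool from outside, world axes, zero at the start; "wrist_torque": the same for the moment, N m; "grip_width": finger opening in mm.
Only numpy, scipy, OpenCV 4.12 (cv2) and the standard library are available. Lean on these libraries where they do the work, as an engineer would, in place of code of your own. Each camera call takes 0.05 s, during which the arm holds its last target.

## Task

The strip dispenser has run out. Take the steel collar off the spindle and keep it, lift off the empty spool and put it into the scrap bin together with every aluminium offcut lying about on the bench; mount the full spool on the spindle, fully home and flat on the dispenser's base, with the collar back on the spindle, flat on top of it. Leave the glue jar, the wooden block, the stake, the hammer and the punches where they are.

Things in the scene. Friction and masses are not known exactly. Their poses are not given: they have to be found in the camera images.
- dispenser: Strip dispenser, fixed to the table, on the left or the right: dark wooden base plate 120 x 120 mm, 16 mm thick, with a plain steel spindle standing in its middle, 12 mm diameter, its top 75 mm above the table and 59 mm above the plate, the last 9 mm tapering to 4 mm diameter. Origin on the spindle axis at table height, z up.
- spindle_foot (a point): Point on the spindle's axis at the upper face of the dispenser's base plate (16 mm above the table), z up.
- spindle_tip (a point): Top of the spindle, 75 mm above the table.
- empty_spool: The used-up spool: black plastic, two round flanges 60 mm in diameter and 5 mm thick on a bare hub 29 mm in diameter, 40 mm high over all, with an 18 mm through hole on its axis; about 0.06 kg. It starts down on the spindle, its lower flange on the base plate. Origin at its middle (20 mm above its underside), z along its axis; both ends are alike.
- collar: Loose retaining collar: plain steel ring 40 mm in diameter, 16 mm high, 18 mm through hole, about 0.09 kg. It starts round the spindle, lying on the upper flange of the empty spool (just slid on, not screwed). Origin at its middle (8 mm above its underside), z along its axis; both ends are alike.
- full_spool: The fresh spool: two black round flanges 60 mm in diameter and 5 mm thick with bright aluminium strip wound between them out to 55 mm diameter, 40 mm high over all, 18 mm through hole on its axis; 0.2 to 0.42 kg. Stands on the table, axis upright, somewhere among the scraps. Origin at its middle (20 mm above its underside), z along its axis; both ends are alike.
- bin: Scrap bin, grey plastic open-topped box fixed to the table on the other side from the dispenser: 170 mm (its x) x 210 mm (its y) outside, 60 mm high, walls and floor 5 mm. Origin under its centre at table height.
- bin_in (a point): Centre of the bin's inner floor, 5 mm above the table, axes as the bin's; the rim is 55 mm above it, the inside is 160 mm (x) by 200 mm (y).
- square_bar: Bare aluminium scrap, one of up to six; 4 to 6 of them are present in a run, lying anywhere among the other things in front of the robot with any heading (an absent one reads None). Square bar end, 52 mm (x) x 14 mm (y) x 14 mm (z). Origin at the middle of its bounding box (half its height above what it lies on).
- flat_strip: Bare aluminium scrap, one of up to six; 4 to 6 of them are present in a run, lying anywhere among the other things in front of the robot with any heading (an absent one reads None). Flat bar end, 56 mm (x) x 22 mm (y) x 10 mm (z). Origin at the middle of its bounding box (half its height above what it lies on).
- disc: Bare aluminium scrap, one of up to six; 4 to 6 of them are present in a run, lying anywhere among the other things in front of the robot with any heading (an absent one reads None). Round disc, 34 mm diameter, 12 mm thick (z is its axis). Origin at the middle of its bounding box (half its height above what it lies on).
- channel: Bare aluminium scrap, one of up to six; 4 to 6 of them are present in a run, lying anywhere among the other things in front of the robot with any heading (an absent one reads None). Piece of U channel, 50 mm long (x), 26 mm wide (y), 18 mm high (z), walls 4 mm, open side up (+z). Origin at the middle of its bounding box (half its height above what it lies on).
- square_tube: Bare aluminium scrap, one of up to six; 4 to 6 of them are present in a run, lying anywhere among the other things in front of the robot with any heading (an absent one reads None). Piece of square tube lying down, 36 mm long (x, open ends), 26 mm (y) x 26 mm (z), walls 3 mm. Origin at the middle of its bounding box (half its height above what it lies on).
- step_block: Bare aluminium scrap, one of up to six; 4 to 6 of them are present in a run, lying anywhere among the other things in front of the robot with any heading (an absent one reads None). Stepped block, 44 mm (x) x 24 mm (y) x 20 mm (z); the half towards +x is only 10 mm high. Origin at the middle of its bounding box (half its height above what it lies on).
- glue_jar: Bystander, not scrap: small closed jar with a white cap, 44 mm diameter, 55 mm high, among the scraps. Origin at the centre of its underside.
- dapping_block: Bystander, not scrap: wooden block, 46 mm cube with a round hollow on top, among the scraps. Origin at the centre of its underside.
- stake: Bystander, not scrap: dark round steel stake with a mushroom head, foot 48 mm diameter, 53 mm high, among the scraps. Origin at the centre of its underside.
- hammer: Bystander: ball hammer with wooden handle, 230 mm long lying along its y, 28 mm high, beyond the scraps. Origin under its middle.
- punch0: Bystander: steel punch, 110 mm long lying along its x, 8 mm thick, beyond the scraps. Origin under its middle.
- punch1: Bystander: steel punch like punch0, beside it.
Mind the look-alikes: they are no part of the job. Leave any yellow look-alike of the full_spool alone. What is shaped like the flat_strip but orange is not meant.

How it is judged:
By the outcome, as a careful person would: the job done as asked, in the order asked, and still so for the second after the job is handed in, with the robot touching nothing.
Of square_bar, flat_strip, disc, channel, square_tube, step_block only 4 to 6 are there at a start; the rules pass over those that are not, and their reading is None.
At some moment in a run one of full_spool, square_bar, flat_strip, disc, channel, square_tube, step_block may be knocked a few centimetres aside while the robot is not near it.
Once in a run the grip may slacken for a moment while it holds something.
It also fails if it takes over 210 s, if anything falls off the work surface, if the arm or the gripper's body presses on something with over 40 N, if the wrist force passes 120 N, or if a joint passes its speed limit or range.

## Working session

There is one attempt and no reset: what is moved stays moved. The work goes in short steps, each a Python script; the robot and the scene stay as the last script left them, time stands still between calls to the robot, and variables do not carry over. Pictures are saved under pics/ and viewed, and the job is handed in when it is done.

```bash
ls; mkdir -p pics; python3 - <<'E'
from plant import ctrl, sensors, optics
import cv2,numpy as np
s=sensors.read_state();print(s['t'],s['eef_pos'],s['grip_width'],ctrl.tcp_to_tips)
for n in('top','side'):
    p,d=optics.grab_frame(n);cv2.imwrite(f'pics/{n}0.png',p[:,:,::-1]);np.save(f'{n}0.npy',d)
    c=optics.camera_params(n);print(n,c)
E
```

```text
pics
0.0 [201.01712402 537.95975515 255.0639738 ] 85.50123198559773 25.0
top {'mtx': array([[510.06316216,   0.        , 320.23393142],
       [  0.        , 510.06316216, 247.50083635],
       [  0.        ,   0.        ,   1.        ]]), 'R': array([[ 0.02431314, -0.99964332,  0.0110499 ],
       [-0.99062741, -0.02557702, -0.13417584],
       [ 0.1344106 , -0.00768409, -0.99089593]]), 't': array([-38.13275784, 576.32841146, 948.12601903])}
side {'mtx': array([[467.81779381,   0.        , 321.95385862],
       [  0.        , 467.81779381, 237.81656404],
       [  0.        ,   0.        ,   1.        ]]), 'R': array([[ 0.93902185, -0.34351749, -0.01528753],
       [-0.26921405, -0.70679649, -0.65418845],
       [ 0.21392   ,  0.61841286, -0.75617708]]), 't': array([-565.26842487,  173.74050404,  998.10507981])}
```

View pics/top0.png

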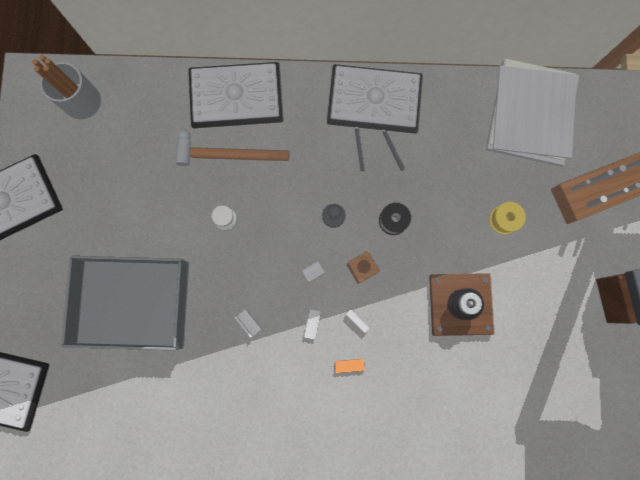

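View pics/side0.png

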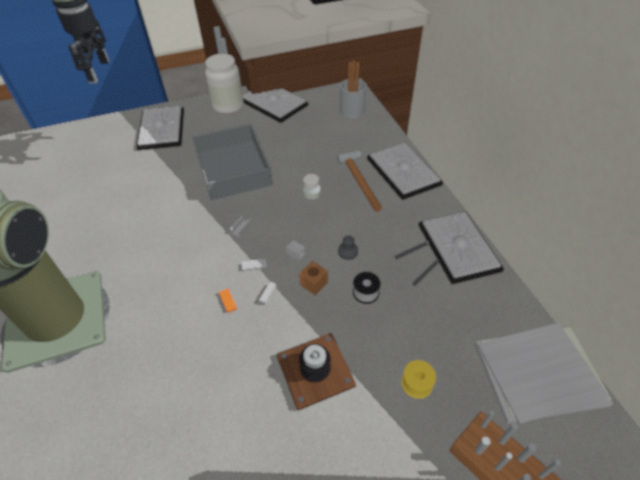

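```bash
python3 - <<'E'
import cv2
a=cv2.imread('pics/top0.png');b=cv2.imread('pics/side0.png')
cv2.imwrite('pics/c1.png',cv2.resize(a[190:390,200:430],None,fx=3.4,fy=3,interpolation=cv2.INTER_CUBIC)[:600,:790])
cv2.imwrite('pics/c2.png',cv2.resize(b[170:320,200:400],None,fx=4,fy=4,interpolation=cv2.INTER_CUBIC))
E
```

```text
(no output)
```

View pics/c1.png

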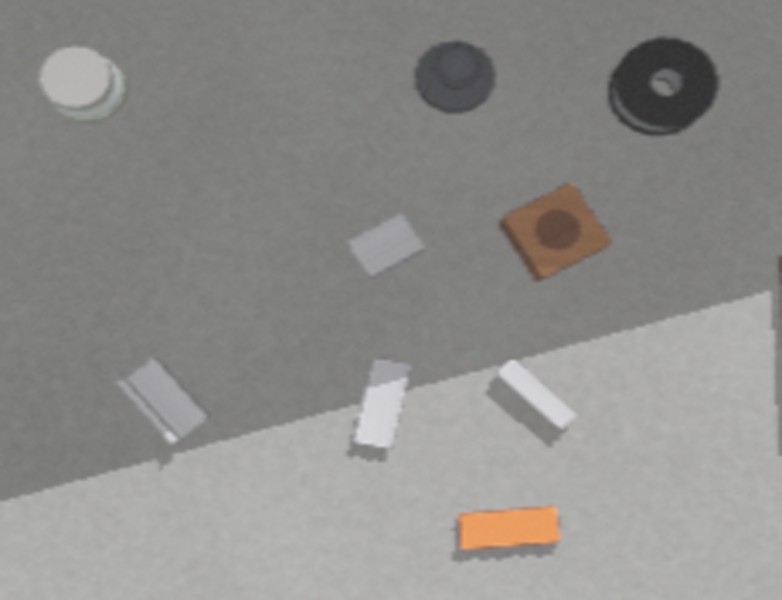

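View pics/c2.png

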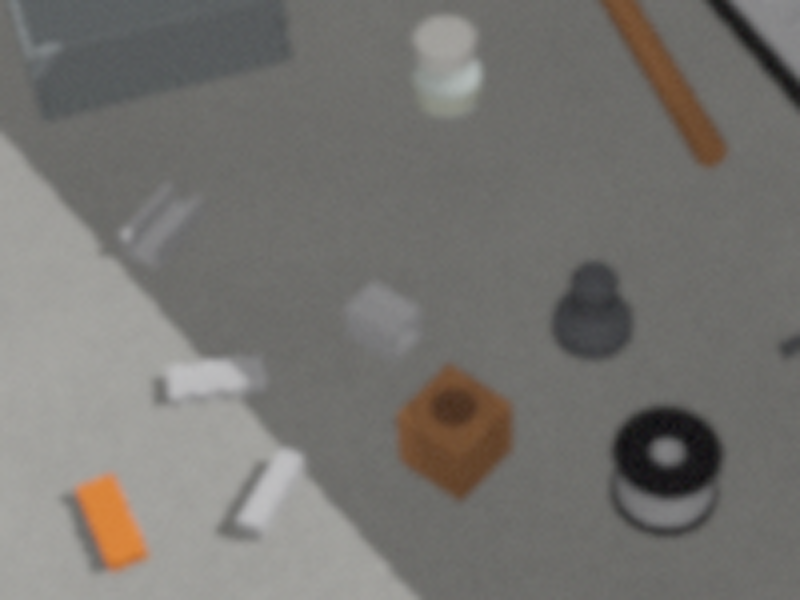

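The full spool is the black and bright one at top (395,218), side (367,287). Its look-alike is the yellow one at (508,217), which I'll leave alone. There are four scraps:
- channel at (247,322)
- square tube at (314,271)
- flat strip or step block at (312,326)
- square bar at (357,322)

The orange piece at (349,366) is a decoy. Next I'll measure positions from the depth images.

```bash
cat > h.py <<'E'
from plant import ctrl, sensors, optics
import cv2,numpy as np
def cloud(n,d=None,p=None):
    if d is None: p,d=optics.grab_frame(n)
    c=optics.camera_params(n);K=c['mtx']
    v,u=np.indices(d.shape)
    X=np.stack([(u-K[0,2])/K[0,0]*d,(v-K[1,2])/K[1,1]*d,d],-1)
    W=(X-c['t'])@c['R']
    W[d<=0]=np.nan
    return W,p,d
def clusters(n,W,zmin=5,zmax=90,box=(250,900,-450,450),amin=60):
    z=W[...,2]
    m=(z>zmin)&(z<zmax)&(W[...,0]>box[0])&(W[...,0]<box[1])&(W[...,1]>box[2])&(W[...,1]<box[3])
    k,l,st,ce=cv2.connectedComponentsWithStats(m.astype(np.uint8))
    for i in range(1,k):
        if st[i,4]<amin: continue
        q=W[l==i]; zt=np.percentile(q[:,2],90)
        t=q[q[:,2]>zt-5]
        r=cv2.minAreaRect(t[:,:2].astype(np.float32))
        print(n,'px',ce[i].round(),'n',st[i,4],'ztop %.1f'%zt,'ctr',np.round(r[0],1),'size',np.round(r[1],1),'ang',round(r[2],1))
E
python3 - <<'E'
from h import *
for n in('top','side'):
    W,_,_=cloud(n,np.load(n+'0.npy'))
    print(np.nanmedian(W[380:400,200:300] if n=='top' else W[180:220,60:120],axis=(0,1)))
    clusters(n,W)
E
```

```text
[301.33387729 106.53772362  -0.65353164]
top px [88. 94.] n 496 ztop 86.0 ctr [875.4 443.4] size [ 9.7 47.4] ang 86.6
top px [234. 107.] n 3152 ztop 24.6 ctr [870.  157.7] size [ 67.1 175.8] ang 3.0
top px [375. 115.] n 3422 ztop 24.2 ctr [ 868.4 -127.3] size [175.9  65.1] ang 89.1
top px [512. 127.] n 2247 ztop 23.2 ctr [ 842.4 -409.5] size [ 81.5 114.7] ang 89.5
top px [223. 152.] n 1523 ztop 25.8 ctr [777.9 158.3] size [225.5  69.5] ang 89.8
top px [395. 218.] n 741 ztop 41.1 ctr [ 640.9 -169.4] size [56.4 57.5] ang 0.1
top px [508. 217.] n 829 ztop 40.8 ctr [ 649.2 -395.1] size [57.7 57.5] ang 88.5
top px [224. 218.] n 488 ztop 56.3 ctr [632.2 166.4] size [37.4 38.6] ang 4.1
top px [334. 215.] n 442 ztop 49.9 ctr [647.4 -48.6] size [23.5 23.6] ang 45.6
top px [363. 267.] n 618 ztop 47.4 ctr [ 542.4 -107.7] size [45.8 46. ] ang 31.4
top px [121. 304.] n 4613 ztop 59.5 ctr [462.6 343.3] size [212.  170.1] ang 89.9
top px [313. 272.] n 257 ztop 27.3 ctr [532.  -11.3] size [26.1 35.9] ang 32.4
top px [140. 286.] n 306 ztop 7.7 ctr [495.3 325.5] size [ 52.4 100. ] ang 36.4
top px [461
[... 1495 characters left out ...]
.7 ctr [531.5 -10.8] size [27.8 38.1] ang 37.1
side px [253. 264.] n 226 ztop 13.1 ctr [429.5 -11.2] size [25.4 55.5] ang 77.1
side px [313. 277.] n 673 ztop 48.6 ctr [ 541.6 -107.5] size [46.9 47.9] ang 32.0
side px [366. 286.] n 714 ztop 42.4 ctr [ 640.8 -169.3] size [60.2 55.9] ang 65.4
side px [267. 292.] n 170 ztop 16.8 ctr [438.  -99.3] size [51.9 15. ] ang 46.5
side px [227. 299.] n 239 ztop 13.3 ctr [351.8 -85. ] size [22.  57.8] ang 6.0
side px [509. 355.] n 2321 ztop 24.4 ctr [ 841.9 -409.8] size [ 80.7 116.3] ang 89.8
side px [315. 371.] n 3776 ztop 60.2 ctr [ 475.8 -304.3] size [58.7 57.5] ang 42.2
side px [418. 378.] n 1003 ztop 42.4 ctr [ 648.8 -394.1] size [58.1 59.5] ang 20.7
```

```bash
python3 - <<'E'
from h import *
for n in('top','side'):
    W,_,_=cloud(n,np.load(n+'0.npy'));z=W[...,2]
    b=(abs(W[...,0]-476)<90)&(abs(W[...,1]+304)<90)
    for nm,lo,hi in(('plate',12,20.5),('plate+all',10,60),('flange',53,60),('collar',69,73.8),('tip',73.8,80)):
        q=W[b&(z>lo)&(z<hi)];
        if len(q)<3: continue
        f=q[:,:2].astype(np.float32)
        r=cv2.minAreaRect(f);c,rad=cv2.minEnclosingCircle(f)
        print(n,nm,len(q),np.round(r[0],1),np.round(r[1],1),round(r[2],1),'circ',np.round(c,1),round(rad,1),'z',np.median(q[:,2]))
a=cv2.imread('pics/top0.png');cv2.imwrite('pics/c3.png',cv2.resize(a[265:345,420:505],None,fx=7,fy=7,interpolation=cv2.INTER_CUBIC))
E
```

```text
top plate 2761 [ 476.1 -304.3] [119.8 120.5] 2.5 circ [ 476.3 -304.5] 83.0 z 15.218784453253251
top plate+all 3370 [ 476.2 -304.5] [119.8 121. ] 2.6 circ [ 476.3 -304.5] 83.0 z 15.51415019863634
top flange 353 [ 476.  -304.1] [58.1 57.3] 1.2 circ [ 476.3 -304.5] 29.7 z 55.246907251748596
top collar 252 [ 476.2 -304.1] [38.2 37.8] 23.5 circ [ 475.9 -304.4] 19.9 z 71.00940740506587
top tip 15 [ 475.5 -301.8] [21.9 34.8] 27.1 circ [ 476.2 -301.9] 18.8 z 74.31276997145918
side plate 2683 [ 475.7 -303.9] [120.  121.4] 2.6 circ [ 475.8 -304.4] 82.7 z 17.05059753859936
side plate+all 3321 [ 475.9 -303.9] [120.7 121.3] 2.5 circ [ 475.4 -304.7] 82.7 z 17.46215827704071
side flange 363 [ 474.9 -303.9] [59.1 57.8] 69.4 circ [ 475.2 -303.9] 30.3 z 57.109072614869945
side collar 228 [ 475.5 -303.9] [38.3 38.4] 34.8 circ [ 475.8 -304. ] 20.4 z 72.36054694891409
side tip 72 [ 475.4 -304.6] [35.6 34.9] 71.2 circ [ 476.6 -304.3] 19.1 z 74.61168207425962
```

View pics/c3.png

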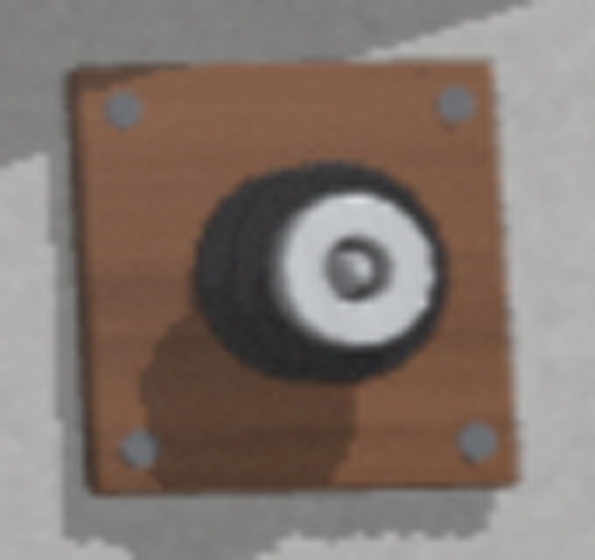

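The close crop shows the collar centred on the spindle with the spool beneath it. The spindle is at (476,-304.3). I'll start with the collar.

```bash
cat >> h.py <<'E'
def Rj(deg):
    """tool down, jaws opening along heading deg; choose half turn nearest current"""
    a=np.radians(deg);y=np.array([np.cos(a),np.sin(a),0]);z=np.array([0,0,-1.])
    return np.stack([np.cross(y,z),y,z],1)
def best(pos,deg):
    q0=np.array(sensors.read_state()['q']);o=[]
    for d in(deg,deg+180):
        s=ctrl.solve_ik(pos,Rj(d))
        if s is not None:o.append((np.abs(np.array(s)-q0).max(),d))
    if not o: raise Exception('no ik %s %s'%(pos,deg))
    return Rj(min(o)[1])
def st(m=''):
    s=sensors.read_state();print(m,'t %.1f'%s['t'],'p',np.round(s['eef_pos'],1),'w %.1f'%s['grip_width'],'F',np.round(s['force'],1))
    return s
def pick(x,y,deg,ztcp,opening,force,zup,slow=60,zpre=None):
    R=best([x,y,zup],deg)
    ctrl.gripper_to(opening)
    ctrl.move_ptp([x,y,zup],R)
    if zpre: ctrl.move_l([x,y,zpre],vel=200)
    hit=ctrl.move_l([x,y,ztcp],vel=slow,threshold=12)
    st('down hit=%s'%hit)
    ctrl.gripper_to(0,force); st('gripped')
    return R
E
python3 - <<'E'
from h import *
pick(476,-304.3,90,84,60,40,140)
ctrl.move_l([476,-304.3,140],vel=120); st('lift')
E
```

```text
down hit=False t 4.7 p [ 476.4 -304.6   84.5] w 59.8 F [ 0.3 -0.5 -0.5]
gripped t 5.0 p [ 476.5 -304.8   85. ] w 38.6 F [ 0.4 -0.1  4.5]
lift t 5.6 p [ 475.6 -303.9  139.4] w 38.2 F [-1.1  0.7 -1.9]
```

```bash
python3 - <<'E'
from h import *
R=best([350,-230,70],90)
ctrl.move_ptp([350,-230,70],R)
print(ctrl.move_l([350,-230,26],vel=50,threshold=5)); s=st()
ctrl.gripper_to(62)
ctrl.move_l([350,-230,140],vel=250)
p,d=optics.grab_frame('top');cv2.imwrite('pics/t1.png',p[:,:,::-1])
W,_,_=cloud('top',d,p);clusters('top',W,box=(300,680,-360,200));st()
E
```

```text
True
 t 7.1 p [ 349.5 -229.5   29. ] w 38.4 F [-0.9  0.4  5.4]
top px [395. 218.] n 740 ztop 41.0 ctr [ 640.6 -169.5] size [57.9 57.4] ang 0.9
top px [224. 218.] n 491 ztop 56.1 ctr [633.1 166.3] size [39.  37.9] ang 46.4
top px [334. 215.] n 438 ztop 50.3 ctr [647.2 -48.6] size [23.4 23.8] ang 45.8
top px [363. 267.] n 623 ztop 47.2 ctr [ 542.3 -107.8] size [45.7 45.8] ang 31.4
top px [313. 272.] n 257 ztop 27.5 ctr [531.9 -11.4] size [26.1 35.9] ang 32.4
top px [460. 304.] n 3649 ztop 55.2 ctr [ 476.  -304.2] size [58.2 58.3] ang 1.9
top px [253. 320.] n 75 ztop 19.4 ctr [436.3 104.7] size [48.6  4.1] ang 40.7
top px [312. 324.] n 319 ztop 11.3 ctr [430.1 -11.7] size [21.8 55.8] ang 80.1
top px [357. 321.] n 188 ztop 15.4 ctr [ 437.9 -100.1] size [50.8 12.6] ang 46.3
top px [243. 325.] n 86 ztop 18.4 ctr [422.5 121.8] size [48.5  4.2] ang 41.2
top px [349. 366.] n 340 ztop 11.5 ctr [352.2 -86.2] size [22.1 56.1] ang 6.1
top px [423. 364.] n 160 ztop 17.4 ctr [ 358.  -228.5] size [21.  38.8] ang 7.7
 t 8.1 p [ 349.1 -229.1  138.8] w 62.0 F [-0.6  1.  -0.4]
```

View pics/t1.png

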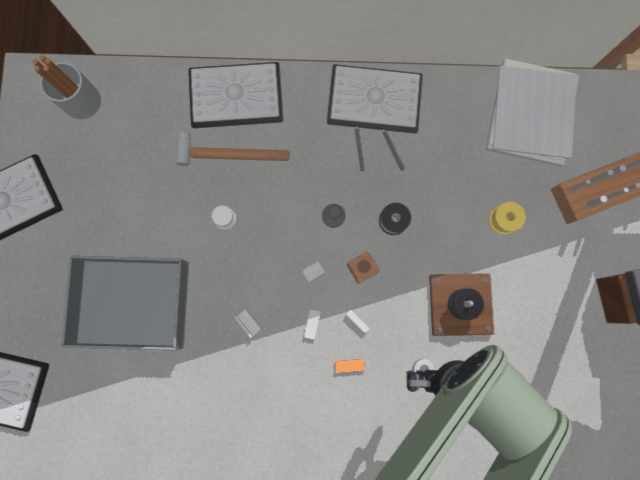

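The collar is on the table at (423,364) px and the spindle is bare above the spool. The empty spool comes next.

```bash
python3 - <<'E'
from h import *
pick(476,-304.3,90,45,80,40,140,zpre=75)
ctrl.move_l([476,-304.3,150],vel=120); st('lift')
x,y=430,385
R=best([x,y,170],90)
ctrl.move_ptp([x,y,170],R); st('over bin')
ctrl.move_l([x,y,46],vel=150,threshold=8);st('low')
ctrl.gripper_to(70)
ctrl.move_l([x,y,150],vel=250);st()
p,d=optics.grab_frame('top');cv2.imwrite('pics/t2.png',p[:,:,::-1])
W,_,_=cloud('top',d,p);clusters('top',W,box=(300,680,-360,200))
E
```

```text
down hit=False t 10.2 p [ 475.9 -304.2   44.7] w 80.0 F [ 0.3  0.4 -1.2]
gripped t 10.5 p [ 476.5 -304.8   45.9] w 57.3 F [0.3 0.1 4.2]
lift t 11.6 p [ 475.4 -303.7  148.9] w 57.9 F [0.2 0.8 0.2]
over bin t 14.0 p [430.7 384.3 170. ] w 57.3 F [-0.2 -0.1 -0.7]
low t 15.0 p [430.9 385.5  47. ] w 57.5 F [0.5 0.6 0.1]
 t 15.8 p [430.1 385.1 150.7] w 69.9 F [-0.7 -0.5 -0.6]
top px [395. 218.] n 740 ztop 41.1 ctr [ 640.6 -169.5] size [57.8 56.9] ang 0.5
top px [224. 218.] n 492 ztop 55.8 ctr [633.1 166.2] size [39.  37.9] ang 46.4
top px [334. 215.] n 437 ztop 50.4 ctr [648.4 -49.6] size [25.8 22.9] ang 87.6
top px [363. 267.] n 624 ztop 47.2 ctr [ 542.4 -107.7] size [45.5 45.9] ang 31.0
top px [313. 271.] n 257 ztop 27.5 ctr [532.  -11.2] size [26.1 35.8] ang 33.0
top px [460. 304.] n 3649 ztop 17.5 ctr [ 476.1 -303.3] size [119.5 118. ] ang 2.4
top px [252. 320.] n 78 ztop 19.6 ctr [436.4 104.6] size [48.6  4.3] ang 40.6
top px [312. 324.] n 319 ztop 11.6 ctr [430.1 -11.8] size [22.  55.6] ang 79.4
top px [357. 321.] n 189 ztop 15.5 ctr [ 437.9 -100.1] size [50.8 12.6] ang 46.4
top px [244. 327.] n 82 ztop 18.7 ctr [422.4 121.7] size [48.4  4.2] ang 41.2
top px [349. 365.] n 340 ztop 11.4 ctr [352.1 -86.1] size [22.2 55.9] ang 5.8
top px [424. 369.] n 298 ztop 17.0 ctr [ 348.9 -229. ] size [38.3 38. ] ang 78.3
```

View pics/t2.png

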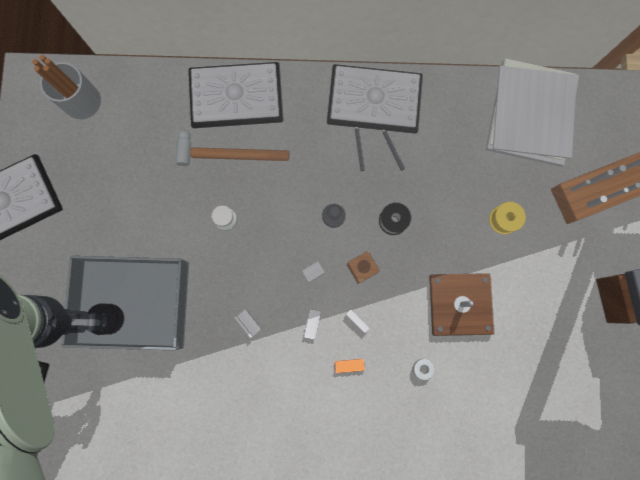

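```bash
python3 - <<'E'
import cv2
a=cv2.imread('pics/t2.png');cv2.imwrite('pics/c4.png',cv2.resize(a[265:345,420:505],None,fx=7,fy=7,interpolation=cv2.INTER_CUBIC))
E
```

```text
(no output)
```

View pics/c4.png

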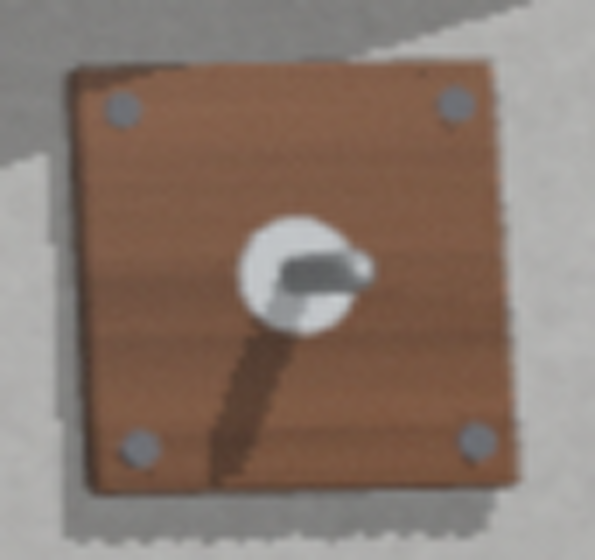

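```bash
cat >> h.py <<'E'
def find(name,guess,rad=75,zmin=5):
    """re-measure a scrap near guess: combined mask of connected points; returns ctr,size,ang,ztop"""
    W,p,d=cloud(name)
    m=(W[...,2]>zmin)&(W[...,2]<70)&(np.hypot(W[...,0]-guess[0],W[...,1]-guess[1])<rad)
    q=W[m]
    r=cv2.minAreaRect(q[:,:2].astype(np.float32))
    return r,len(q),p
def scrap(x,y,deg,ztcp,opening,bx,by,bdeg,bz=75,force=40):
    pick(x,y,deg,ztcp,opening,force,110)
    ctrl.move_l([x,y,130],vel=200); w=st('lift')['grip_width']
    R=best([bx,by,150],bdeg)
    ctrl.move_ptp([bx,by,150],R); st('over bin')
    ctrl.move_l([bx,by,bz],vel=200)
    ctrl.gripper_to(w+16)
    ctrl.move_l([bx,by,150],vel=300)
    p,d=optics.grab_frame('top');W,_,_=cloud('top',d,p);clusters('top',W,box=(300,680,-360,200))
    return p
E
python3 - <<'E'
from h import *
p=scrap(429.4,113.2,131.1,29,48,490,290,90,45)
cv2.imwrite('pics/t3.png',p[:,:,::-1])
E
```

```text
down hit=False t 18.9 p [429.8 113.2  29.4] w 47.9 F [-0.6 -0.  -0.1]
gripped t 19.2 p [430.  113.3  29.5] w 24.8 F [-0.2 -0.6  2.8]
lift t 19.8 p [428.5 113.1 129.2] w 24.5 F [-0.1 -0.3 -0.6]
over bin t 20.8 p [488.9 289.2 148.2] w 24.9 F [ 0.8 -0.4 -0.4]
top px [395. 218.] n 734 ztop 41.1 ctr [ 641.2 -169.4] size [56.7 57.4] ang 0.8
top px [224. 218.] n 491 ztop 56.0 ctr [632.6 165.7] size [39.  37.9] ang 47.3
top px [334. 215.] n 439 ztop 49.9 ctr [647.9 -49.1] size [23.8 25.2] ang 46.7
top px [363. 267.] n 623 ztop 47.2 ctr [ 542.4 -107.8] size [45.9 46.2] ang 31.1
top px [313. 271.] n 259 ztop 27.7 ctr [532.  -11.3] size [26.1 35.8] ang 32.6
top px [460. 304.] n 3645 ztop 17.5 ctr [ 476.3 -303. ] size [120.5 117.2] ang 1.8
top px [312. 324.] n 320 ztop 11.4 ctr [430.1 -11.7] size [21.9 55.7] ang 79.2
top px [357. 321.] n 189 ztop 15.2 ctr [ 437.9 -100. ] size [50.7 12.6] ang 46.3
top px [349. 365.] n 337 ztop 11.4 ctr [352.2 -86.2] size [22.3 56. ] ang 6.3
top px [424. 369.] n 300 ztop 17.2 ctr [ 348.9 -229.1] size [39.6 37.2] ang 46.6
```

View pics/t3.png

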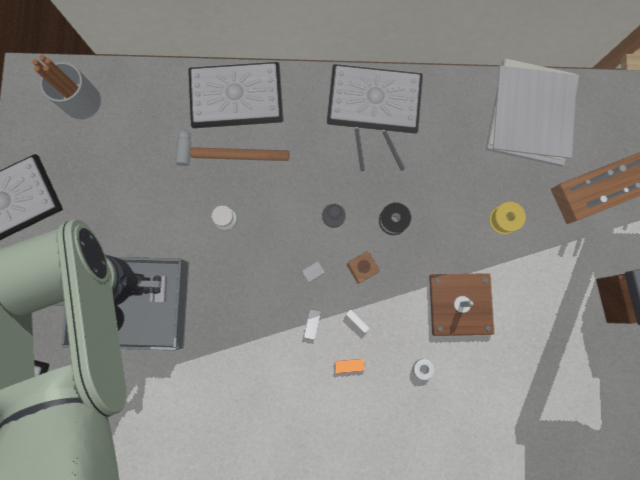

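The channel is in the bin at (155,288) px and nothing else has moved. The other scraps follow.

```bash
python3 - <<'E'
from h import *
scrap(430,-11.7,79.3,28,42,425,295,90,45); print()
p=scrap(532,-11.2,32.5,31,48,515,340,90,50)
cv2.imwrite('pics/t4.png',p[:,:,::-1])
E
```

```text
down hit=False t 25.2 p [430.4 -11.8  28.4] w 42.3 F [1.  0.6 0. ]
gripped t 25.6 p [430.6 -11.8  28.6] w 20.4 F [-0.   0.3  4.5]
lift t 26.2 p [429.2 -11.5 129.2] w 20.3 F [ 0.2  0.6 -0.6]
over bin t 27.4 p [424.8 293.9 149.1] w 20.8 F [ 0.4 -1.2  0.2]
top px [395. 218.] n 731 ztop 41.2 ctr [ 641.1 -169.4] size [56.5 57.2] ang 1.3
top px [224. 218.] n 492 ztop 56.0 ctr [632.7 166.1] size [38.8 38.8] ang 64.1
top px [334. 215.] n 437 ztop 49.7 ctr [647.5 -48.6] size [26.3 26.3] ang 46.8
top px [363. 267.] n 623 ztop 47.2 ctr [ 542.4 -107.8] size [45.9 46. ] ang 31.0
top px [313. 271.] n 257 ztop 27.5 ctr [532.  -11.3] size [26.1 35.9] ang 32.9
top px [460. 304.] n 3655 ztop 17.6 ctr [ 476.2 -302.8] size [120.3 116.8] ang 2.0
top px [358. 321.] n 190 ztop 15.8 ctr [ 437.9 -100.1] size [50.8 12.7] ang 46.6
top px [349. 366.] n 336 ztop 11.5 ctr [352.3 -86.1] size [22.3 56. ] ang 5.3
top px [424. 369.] n 291 ztop 17.1 ctr [ 349.5 -229.4] size [37.7 39.1] ang 1.6

down hit=False t 31.9 p [532.5 -11.3  31.5] w 48.2 F [-0.7  0.  -0.4]
gripped t 32.2 p [532.6 -11.3  31.6] w 25.5 F [-0.2 -0.2  3.4]
lift t 32.9 p [531.2 -11.  129.2] w 25.2 F [-0.5  0.1 -1. ]
over bin t 34.2 p [515.2 338.8 149.3] w 25.3 F [ 0.3 -1.2 -0.2]
top px [416. 210.] n 654 ztop 41.4 ctr [ 656.7 -212.4] size [57.9 45.6] ang 88.8
top px [224. 218.] n 490 ztop 56.0 ctr [633.  166.2] size [38.5 37.9] ang 46.7
top px [334. 215.] n 435 ztop 50.1 ctr [648.3 -49.5] size [24.4 24. ] ang 65.0
top px [363. 267.] n 623 ztop 47.4 ctr [ 542.4 -107.8] size [45.8 46.1] ang 31.0
top px [460. 304.] n 3648 ztop 17.6 ctr [ 476.2 -302.6] size [120.  116.9] ang 2.3
top px [358. 321.] n 190 ztop 14.9 ctr [ 438. -100.] size [50.8 12.6] ang 46.5
top px [349. 366.] n 338 ztop 11.6 ctr [352.2 -86.2] size [22.  55.7] ang 5.9
top px [424. 369.] n 297 ztop 17.1 ctr [ 349.3 -229.8] size [38.2 38.4] ang 47.5
```

View pics/t4.png

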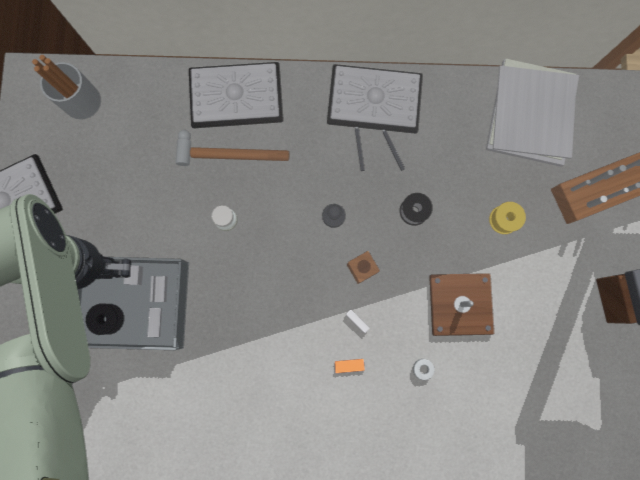

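The full spool has been knocked to (416,209) px, still upright. The bin now holds the empty spool, channel, flat strip and tube. The square bar comes next.

```bash
python3 - <<'E'
from h import *
p=scrap(438,-100,136.5,29,36,460,330,90,45)
cv2.imwrite('pics/t5.png',p[:,:,::-1])
b=(300,680,-300,-150)
for n in('top','side'):
    W,_,_=cloud(n);clusters(n,W,zmin=34,zmax=50,box=(580,720,-280,-150))
    m=(W[...,2]>36)&(W[...,2]<48)&(np.hypot(W[...,0]-655,W[...,1]+210)<50)
    c,r=cv2.minEnclosingCircle(W[m][:,:2].astype(np.float32));print(n,c,r)
E
```

```text
down hit=False t 39.0 p [ 438.4 -100.2   29.4] w 36.0 F [-0.7 -0.7  0.1]
gripped t 39.4 p [ 438.5 -100.2   29.5] w 12.6 F [-0.2  0.1  2.5]
lift t 40.0 p [437.2 -99.7 129.2] w 13.0 F [-0.8  0.  -1. ]
over bin t 41.6 p [460.  329.1 149.2] w 13.1 F [ 0.  -0.1 -0.4]
top px [416. 210.] n 651 ztop 41.1 ctr [ 656.8 -212.2] size [46. 58.] ang 0.4
top px [224. 218.] n 488 ztop 55.8 ctr [633.2 166.4] size [38.5 37.9] ang 46.7
top px [334. 215.] n 440 ztop 49.8 ctr [647.5 -49.1] size [23.5 25.4] ang 49.2
top px [363. 267.] n 626 ztop 47.3 ctr [ 542.4 -107.9] size [45.6 45.5] ang 30.8
top px [460. 304.] n 3652 ztop 17.5 ctr [ 476.  -303.2] size [119.7 118.3] ang 2.5
top px [349. 365.] n 339 ztop 11.7 ctr [352.1 -86.1] size [21.8 55.7] ang 6.1
top px [424. 369.] n 293 ztop 17.3 ctr [ 349.1 -229.1] size [38.5 38.1] ang 54.8
top px [417. 207.] n 636 ztop 41.3 ctr [ 662.2 -212.3] size [57.  57.6] ang 0.8
top (662.7046508789062, -211.8435516357422) 29.829540252685547
side px [383. 295.] n 512 ztop 42.7 ctr [ 661.7 -211.8] size [58.  58.2] ang 23.0
side (661.2991943359375, -210.6859130859375) 30.940696716308594
```

View pics/t5.png

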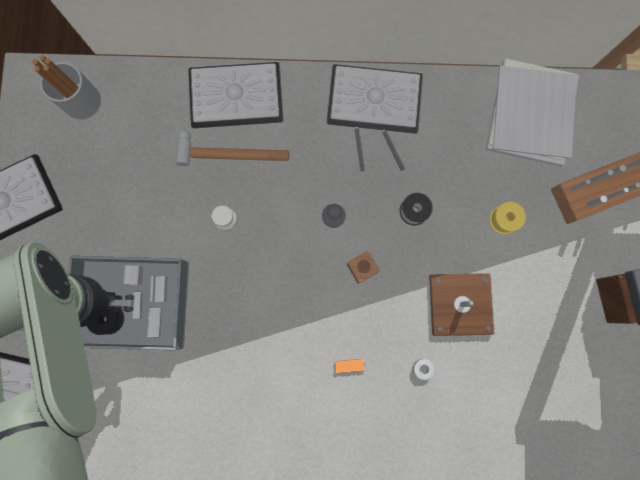

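All four scraps are cleared, with the bar in the bin at about (135,303) px. Both cameras put the full spool at (662,-212).

```bash
python3 - <<'E'
from h import *
x,y=662,-211.9
pick(x,y,90,28.5,80,90,120,zpre=60)
ctrl.move_l([x,y,130],vel=120); st('lift')
R=best([476,-304.3,130],90)
ctrl.move_ptp([476,-304.3,130],R); st('over spindle')
p,d=optics.grab_frame('side');cv2.imwrite('pics/s6.png',cv2.resize(p[280:420,240:400,::-1],None,fx=4,fy=4))
W,_,_=cloud('side',d,p); m=(np.hypot(W[...,0]-476,W[...,1]+304)<60)&(W[...,2]>90)&(W[...,2]<160)
print(np.nanpercentile(W[m][:,2],[2,50]))
E
```

```text
down hit=False t 47.0 p [ 661.9 -211.9   28.2] w 80.0 F [-0.4 -0.5  0.7]
gripped t 47.4 p [ 662.7 -212.4   30.2] w 56.5 F [-1.8  0.5  4.8]
lift t 48.4 p [ 661.1 -211.5  128.5] w 56.4 F [-0.5  0.1 -3.8]
over spindle t 49.2 p [ 477.1 -304.4  130.2] w 56.4 F [ 2.   0.2 -2.9]
[103.7695174  139.97012385]
```

View pics/s6.png

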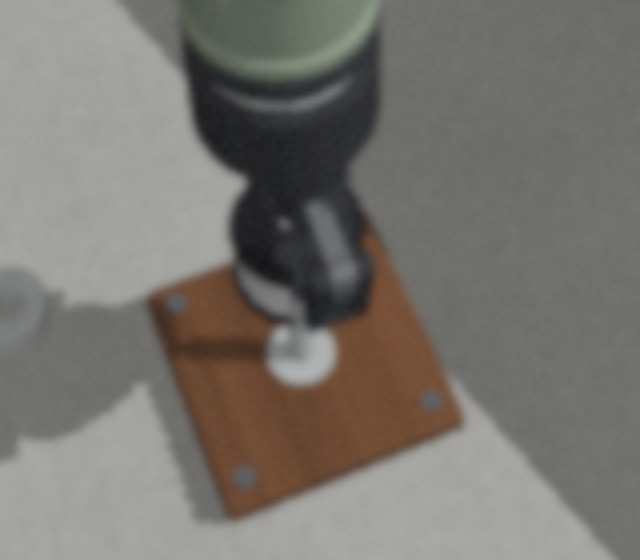

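The spool hangs level in the jaws above the spindle. I'll lower it with a force guard.

```bash
python3 - <<'E'
from h import *
h=ctrl.move_l([476,-304.3,62],vel=50,threshold=6);s=st('a %s'%h)
if not h:
    h=ctrl.move_l([476,-304.3,41],vel=30,threshold=6);s=st('b %s'%h)
E
```

```text
a False t 50.8 p [ 476.3 -304.5   62.4] w 56.3 F [ 0.4  0.2 -3.3]
b True t 51.3 p [ 475.9 -304.2   46.2] w 56.4 F [-1.1  0.7  4. ]
```

```bash
python3 - <<'E'
from h import *
ctrl.gripper_to(78)
ctrl.move_l([476,-304.3,140],vel=150);st()
ctrl.move_ptp([380,-120,170],best([380,-120,170],90))
for n in('top','side'):
    W,p,_=cloud(n)
    cv2.imwrite(f'pics/{n}7.png',p[:,:,::-1])
    m=(W[...,2]>49)&(W[...,2]<61)&(np.hypot(W[...,0]-476,W[...,1]+304)<45)
    q=W[m];c,r=cv2.minEnclosingCircle(q[:,:2].astype(np.float32))
    A=np.c_[q[:,:2]-c,np.ones(len(q))];f=np.linalg.lstsq(A,q[:,2],rcond=None)[0]
    print(n,len(q),c,r,'plane',f)
    m=(W[...,2]>10)&(W[...,2]<25)&(np.hypot(W[...,0]-350,W[...,1]+229)<30)
    if m.any(): q=W[m];print('collar',cv2.minEnclosingCircle(q[:,:2].astype(np.float32)),len(q))
a=cv2.imread('pics/top7.png');b=cv2.imread('pics/side7.png')
cv2.imwrite('pics/c7.png',np.hstack([cv2.resize(a[255:345,420:510],(400,400)),cv2.resize(b[320:420,265:365],(400,400))]))
E
```

```text
t 52.4 p [ 475.4 -303.8  139.2] w 78.0 F [ 0.7  1.3 -0.6]
top 727 (476.36224365234375, -304.1383056640625) 30.137239456176758 plane [7.89028487e-04 2.87319467e-03 5.48541277e+01]
side 701 (476.3515625, -303.74298095703125) 30.433713912963867 plane [-9.58705404e-05  3.13936578e-04  5.70001598e+01]
collar ((349.3169860839844, -228.58229064941406), 20.266061782836914) 268
```

View pics/c7.png

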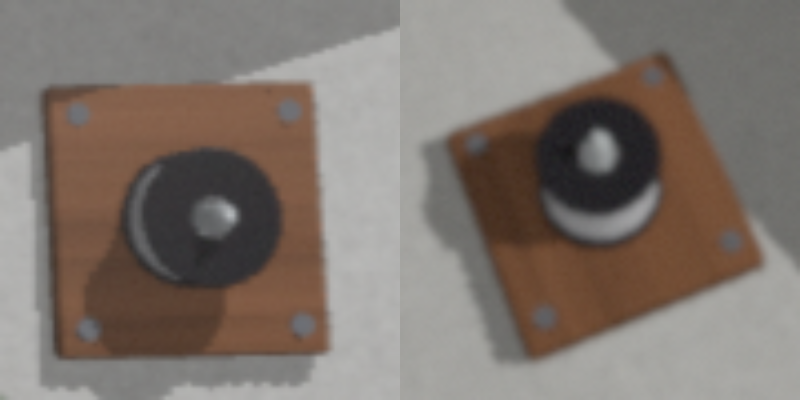

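The full spool is home and flat, its top reading the same height as the empty spool's did. The collar goes back on now.

```bash
python3 - <<'E'
from h import *
x,y=349.3,-229
pick(x,y,90,28.5,60,50,80)
ctrl.move_l([x,y,140],vel=150); st('lift')
ctrl.move_ptp([476.2,-304.2,140],best([476.2,-304.2,140],90)); st('over')
h=ctrl.move_l([476.2,-304.2,92],vel=50,threshold=5);st('a %s'%h)
if not h:
    h=ctrl.move_l([476.2,-304.2,82],vel=25,threshold=5);st('b %s'%h)
E
```

```text
down hit=False t 55.4 p [ 349.5 -229.3   28.7] w 59.9 F [-0.3  0.2 -0.2]
gripped t 55.7 p [ 349.7 -229.4   29.4] w 37.9 F [-1.5  1.1  5.6]
lift t 56.6 p [ 348.7 -228.4  139.2] w 37.7 F [ 0.8 -0.4 -1.4]
over t 57.2 p [ 475.3 -303.3  138. ] w 37.6 F [-0.2  1.1 -1. ]
a False t 58.3 p [ 476.5 -304.5   92.4] w 37.6 F [ 0.1 -0.2 -1.3]
b True t 58.7 p [ 476.7 -304.6   85.5] w 37.8 F [-1.2  0.   5.2]
```

```bash
python3 - <<'E'
from h import *
ctrl.gripper_to(60)
ctrl.move_l([476,-304.3,150],vel=150);st()
ctrl.move_ptp([380,-60,230],best([380,-60,230],90))
for n in('top','side'):
    W,p,_=cloud(n)
    cv2.imwrite(f'pics/{n}8.png',p[:,:,::-1])
    for nm,lo,hi in(('flange',50,60),('collar',67,75)):
        m=(W[...,2]>lo)&(W[...,2]<hi)&(np.hypot(W[...,0]-476,W[...,1]+304)<45)
        q=W[m];c,r=cv2.minEnclosingCircle(q[:,:2].astype(np.float32))
        A=np.c_[q[:,:2]-c,np.ones(len(q))];f=np.linalg.lstsq(A,q[:,2],rcond=None)[0]
        print(n,nm,len(q),c,r,'plane',f)
    clusters(n,W,box=(300,680,-360,200))
a=cv2.imread('pics/top8.png');b=cv2.imread('pics/side8.png')
cv2.imwrite('pics/c8.png',np.hstack([cv2.resize(a[255:345,420:510],(400,400)),cv2.resize(b[320:420,265:365],(400,400))]))
st()
E
```

```text
t 59.6 p [ 475.7 -304.1  149.6] w 60.4 F [ 0.3 -0.5  0.2]
top flange 413 (476.4195861816406, -303.81304931640625) 30.044662475585938 plane [1.01623845e-03 2.81600692e-03 5.50044846e+01]
top collar 307 (476.37591552734375, -304.418212890625) 19.96221351623535 plane [-1.86322081e-04 -1.22547210e-02  7.06380476e+01]
top px [224. 218.] n 493 ztop 56.0 ctr [633.2 166.4] size [39.3 37.9] ang 46.7
top px [334. 215.] n 437 ztop 50.5 ctr [648.5 -48.2] size [23.5 24.9] ang 48.0
top px [363. 267.] n 624 ztop 47.3 ctr [ 542.5 -107.8] size [45.9 45.2] ang 30.7
top px [460. 304.] n 3647 ztop 59.7 ctr [ 476.5 -303.3] size [57.3 57.7] ang 22.2
side flange 363 (475.7550354003906, -303.1938781738281) 29.954748153686523 plane [2.14361797e-03 1.88795848e-03 5.67577939e+01]
side collar 307 (476.0337829589844, -303.7169189453125) 20.438148498535156 plane [6.43897186e-03 1.10824921e-02 7.22924468e+01]
side px [311. 186.] n 368 ztop 57.2 ctr [632.2 165.6] size [38.3 38.4] ang 70.1
side px [347. 247.] n 353 ztop 50.9 ctr [645.7 -49.5] size [21.5 25.5] ang 42.0
side px [313. 277.] n 668 ztop 48.6 ctr [ 541.7 -106.9] size [46.9 47.1] ang 31.7
side px [227. 300.] n 238 ztop 13.2 ctr [351.7 -85.2] size [22.1 58.9] ang 6.3
side px [314. 368.] n 3520 ztop 64.1 ctr [ 473.6 -305.2] size [45.  56.3] ang 31.6
 t 60.8 p [380.5 -60.9 229.7] w 59.8 F [ 0.  -0.2 -0.1]
```

View pics/c8.png

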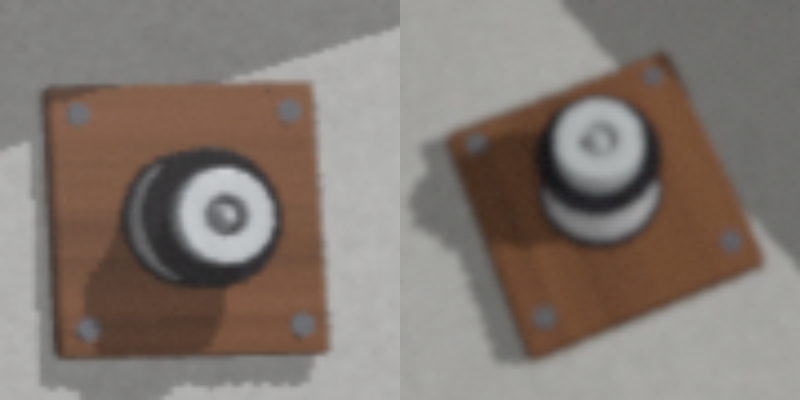

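View pics/top8.png

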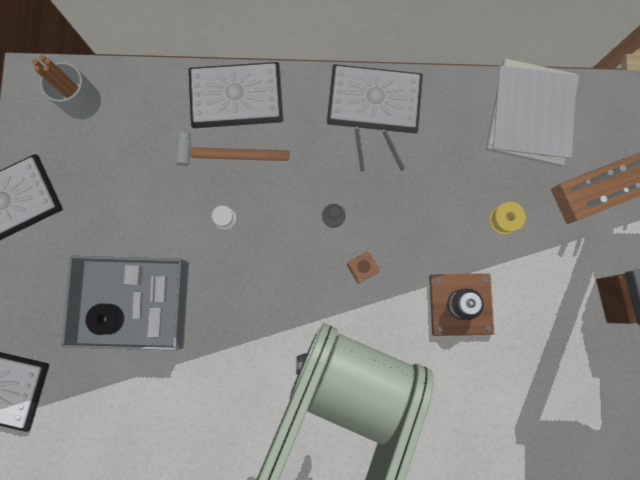

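View pics/side8.png

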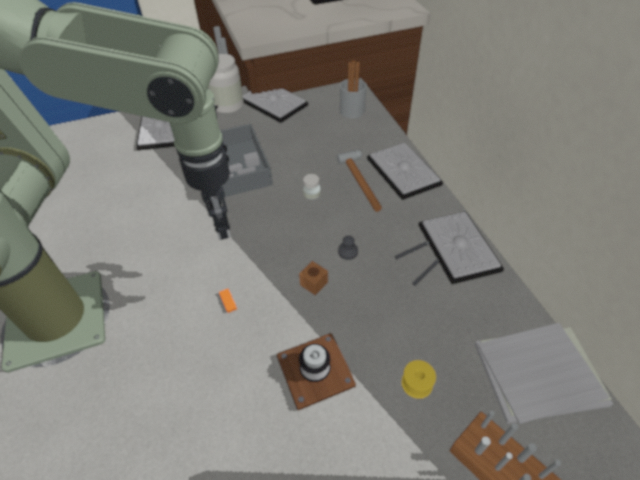

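Everything is in place: the collar is flat on the full spool, the bin holds the empty spool and four scraps, and the bystanders and decoys haven't moved.

```bash
python3 -c "
from plant import ctrl
ctrl.finish_job()"
```

```text
the job is handed in; nothing more can be done
```

The job is done and handed in at about 61 s on the robot's clock, well under the 210 s limit.

**What I did:**
1. I took the collar off and set it on the bench.
2. I put the empty spool in the bin, followed by the four aluminium offcuts that were there: channel, flat strip, square tube and square bar. I saw no disc or step block.
3. I mounted the full spool and put the collar back on the spindle. The full spool had been knocked about 45 mm aside during the run, so I measured its position again before picking it up.

**Last checks:**
- **Full spool:** it is centred on the spindle to within about 1 mm. Its top is level and reads within 0.4 mm of where the empty spool's top was, so it is fully home.
- **Collar:** its top is at about 71–72 mm and flat within 0.7°, which is inside the depth noise.
- **Bin:** the last pictures show the empty spool and all four offcuts in it.
- **Bystanders and look-alikes:** the jar, wooden block and stake measured where they were at the start, to within the measuring noise. The hammer, punches, yellow spool and orange strip look unmoved in the pictures.

No check failed. The two cameras differ by about 1.5 mm in height throughout, which is within the stated calibration. I noticed no grip slackening.

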